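# Close, lock and test the home alarm after a battery change

### The arm

A 6-joint arm with a two-finger parallel gripper is mounted at the origin on the work surface. World frame = base frame: x ahead of the robot, y to its left, z up, the work surface at z = 0. Lengths are in m, angles in rad, forces in N, time in s.
With the tool pointing down it reaches from about 0.425 to 0.95 m from the base axis. Payload 3.5 kg.
Tool frame: the origin (TCP) lies on the centre line of the jaws, within the pads' length; the fingertips stand 17 mm ahead of it and the grasp point (between the pads) lies 2 mm behind it; z points along the fingers, y is the line along which they close (so a half turn about z gives the same grasp; the last joint's range is limited). The gripper opens to 85 mm and grips with 20 to 120 N. Pads are 22 mm wide; open, the fingers measure 114 mm over their backs; the gripper's body (76 mm by 85 mm) begins 54 mm behind the grasp point. The pads swing forward as they close: fully open they stand 13 mm farther back than shut.
Start: joints at [-1.285, 0.286, 1.577, -0, 1.279, -0.15], TCP at [0.285, -0.612, 0.248] pointing down, gripper open.
Joint ranges: [-2.77, 2.77], [-0.9, 2.22], [0.21, 2.48], [-1.53, 4.67], [0.24, 2.81], [-2.84, 2.84]. Speed limits (rad/s): [2.79, 2.79, 3.14, 3.14, 3.14, 3.14].

### API

Orientations are given as a unit quaternion [x, y, z, w].
In Python, from plant import ctrl gives the robot as it stands. The module is installed in compiled form; this text tells all that it offers.
- The arm moves only by the tool drive_tool, never from a script. Its argument "moves" is a list of rows, each a list of 3 entries, a list of its own where there are three numbers: the turn, a rotation vector about the tool's x, y, z in rad, then the shift along the tool's x, y, z in m, then the finger opening in m, from 0 to 0.0854. A call has 1 to 5 rows; each row shifts and turns the commanded pose from where the row before left it, along the tool's axes as they then stand; what a row does not reach is not made up. A row lasts 1/8 s, in which the tool goes at most 62.5 mm and 10.7 degrees, less where a joint would pass 70% of its speed; a pose out of reach is approached as far as the arm can. A call with a gripper value outside its range is refused whole. The fingers move at their own pace and stop on an object; "grip_force" is the grip in N (left out, the last holds). Time passes only in rows, so rows that do not move let the fingers close. It gives the time, the measured TCP pose, the force, the opening and the grip force at its end, in the units of the state.
- ctrl.get_state(): the state, without advancing time (a new reading comes with each control period).
- ctrl.read_camera(name): name is "side" or "top"; returns a dict with "image" (420x560x3 uint8, red, green, blue), "fx", "fy", "cx", "cy" (pixels), "R" (3x3) and "t" (3): a world point X has camera coordinates R X + t. Camera axes: x right, y down, z forward; pixel columns grow to the right and rows downward; lengths in m; the calibration is good to about 2 mm. A picture is of the moment at which its call begins. There is no depth.
- ctrl.sign_off(): hands the job in; it is judged then, once.
The state is a dict: "time": time; "qpos": joint angles; "dq": joint speeds; "joint_efforts": joint torques, N m; "eef_pos": TCP position; "tcp_rot": TCP orientation; "contact_force": force on the tool from outside, world axes, zero at the start; "wrist_torque": the same for the moment, N m; "opening": opening from 0.0 (shut) to 1.0 (fully open); "finger_force": force on a finger pad.
Only numpy, scipy, OpenCV 4.12 (cv2) and the standard library are available. Lean on these libraries where they do the work, as an engineer would, in place of code of your own. Each camera call takes 0.05 s, during which the arm holds its last target. There are 200 camera calls.

### The job

The alarm unit has its new batteries: swing its battery lid fully shut, then take the flat-blade screwdriver from the rack, put its blade in the slot of the lid's lock and turn it a quarter turn clockwise until it seats. Put the screwdriver back in its hole in the rack so that it stands there upright and fully home, and finally press the alarm's test button all the way down and let it go. Leave everything else on the table where it is.

Things in the scene. Friction and masses are not known exactly. Their poses are not given: they have to be found in the camera images.
- alarm: Home alarm unit lying face up, does not move: white box 170 mm along its x, 230 along its y, 55 high. Origin: centre of its underside, z up. Its +y half (left at yaw 0) holds the battery bay (four cells in place) with the hinged lid, its -y half the sounder grille and test button. The lid's hinge runs along x at y = +105, z = 55 mm, in this frame.
- lid (a joint): Lid, white plate 120 mm along the hinge, 94 mm from hinge to free edge, 4 mm thick. rad: 0 = shut, flush with the case top (z = 55 mm); grows as the free edge swings up and over to the unit's +y; stop at 2.0. Starts standing open, 1.7 to 1.98, leaning outward: push it from its outer (+y) side. Damped hinge, 0.03 N m friction, 100 g: stays near upright, sinks shut by itself below 1 rad.
- lid_edge (a point): Middle of the lid's free edge at its outer face. At lid angle a, the outer face's point at distance r from the hinge lies at y = 105 - r cos(a), z = 55 + r sin(a) mm in the unit's frame (r = 94 here).
- lock (a joint): Cam lock in the lid: steel head 28 mm across in a grey ring (42 mm, 1.5 mm proud), 78 mm from the hinge, mid-length (unit's x = 0, y = +27 mm when shut). rad: 0 = open, slot parallel to the lid's free edge; grows clockwise from above; 1.571 = locked: hard stop, slot square to that edge, tongue under the case. Starts at 0 to 0.2. 0.06 N m friction, stays where left.
- lock_slot (a point): Centre of the slot's mouth on the lock's face (1 mm above the lid's face; z = 56 mm over the table when shut); x along the slot, y across it, z out of the lid. Slot 18 mm long, 4 mm wide, 7 mm deep, with a lead-in chamfer that widens its mouth to 7.6 mm.
- driver: Flat-blade screwdriver standing blade down in a rack hole, tip 10 mm over the table. Origin: middle of the tip; z up to the handle, x along the blade's width, y its thickness. Blade 12 x 2 mm, 12 long; shank 8 across to z = 45 mm; collar 28 across, z 45-48, rests on the rack; black hexagonal handle z 48-106, 24 across flats, which face +-y and 60 degrees either side. 90 g +-30 %.
- rack: Small open wooden screwdriver rack, fixed, 160 mm along its x, 60 mm along its y, 55 mm high. Origin: centre of its underside; z up. Its 10 mm top board has two square through holes, 16 mm wide, at x = -40 and x = +40 mm; one holds the flat-blade driver, the other the cross-head driver (which is which varies).
- hole_near (a point): Centre of the rack's hole at its x = -40 mm, at the top face (z = 55 mm).
- hole_far (a point): Centre of the rack's hole at its x = +40 mm, at the top face (z = 55 mm).
- test (a joint): Test button, spring push button: m of travel, 0 = up, 0.006 = fully down; about 1.5 N to start and 5 N fully down; springs back when let go.
- test_top (a point): Centre of the test button's top face: grey, 28 mm across, in a white round housing 44 mm across, at x = -42, y = -58 mm in the unit's frame; its top is 73 mm over the table when up, 6 mm above the housing.
- crosshead: The other driver: cross-head tip, black round handle 18 mm across, its top 128 mm over the table. Stands in the rack's other hole; leave it.
- remote: TV remote, black, 160 x 44 x 18 mm, lying; leave it.
- mug: Blue mug, 82 mm across, 95 mm high; leave it.
- old_cell_1: Spent battery cell standing on end, 26 mm across, 50 mm high; leave it.
- old_cell_2: Spent battery cell standing on end, 26 mm across, 50 mm high; leave it.
- candle: Jar candle, 72 mm across, 85 mm high; leave it.
- cell_box: Cardboard battery box, 110 x 60 x 35 mm; leave it.
There are look-alikes about, which are no part of the job. What is shaped like the driver but pink or yellow is not meant.

How it is judged:
On the way, in this order (a step that is already met when the one before it is completed fails the run):
1. the battery lid is swung shut (value of joint lid below 0.05 rad), for 0.2 s.
2. the screwdriver's blade is down in the lock's slot, the lock not yet turned (z of driver in the frame of lock_slot below -0.003 m and horizontal distance between driver and lock_slot below 0.006 m and value of joint lock below 1.2 rad), for 0.05 s.
3. the lock is turned its quarter turn until it seats, with the blade in its slot (value of joint lock above 1.48 rad and value of joint lid below 0.05 rad and z of driver in the frame of lock_slot below -0.002 m and horizontal distance between driver and lock_slot below 0.006 m), for 0.1 s.
4. the screwdriver stands in its hole in the rack again, let go ((horizontal distance between driver and hole_near below 0.008 m or horizontal distance between driver and hole_far below 0.008 m) and height (world z) of driver below 0.014 m and angle between driver's own z axis and vertical below 0.12 rad and contact force between the fingers and driver below 0.05 N), for 0.2 s.
5. the test button is pressed all the way down (value of joint test above 0.005 m), for 0.05 s.
At the end, for the whole second after the job is handed in: The lid is shut (within 0.05 rad), its lock turned to the stop (more than 1.48 rad), the test button is up again (within 1 mm) and the flat-blade screwdriver stands at rest in its hole in the rack, upright within 0.12 rad and down on its collar (tip within 4 mm of its seated height) (value of joint lid below 0.05 rad and value of joint lock above 1.48 rad and value of joint test below 0.001 m and (horizontal distance between driver and hole_near below 0.008 m or horizontal distance between driver and hole_far below 0.008 m) and height (world z) of driver below 0.014 m and angle between driver's own z axis and vertical below 0.12 rad and linear speed of driver below 0.02 m/s); the robot touches nothing.
It fails at once if the cross-head driver is pulled out or knocked over (distance of crosshead from where it was at the start of the episode above 0.015 m or angle between crosshead's own z axis and vertical above 0.3 rad).
It fails at once if another thing on the table is moved by more than 30 mm or tipped over (distance of any of remote, mug, old_cell_1, old_cell_2, candle, cell_box from where it was at the start of the episode above 0.03 m or angle between any of old_cell_1, old_cell_2, mug, candle's own z axis and vertical above 0.5 rad).
It also fails if it takes over 72 s, if anything falls off the work surface, if the arm or the gripper's body presses on something with over 40 N, if the wrist force passes 120 N, or if a joint passes its speed limit or range.

## Working session

There is one attempt and no reset: what is moved stays moved. The work goes in short steps, Python scripts to look and compute and a tool call to move; the robot and the scene stay as the last step left them, time stands still between calls to the robot, and variables do not carry over. Pictures are saved under pics/ and viewed, at most 12 in all, crops included, and the job is handed in when it is done.

Besides the shell and the picture viewer there is one more tool, called after "Call:" in YAML: its name, and indented under it one key for each argument. drive_tool: Moves the arm, as the interface text tells. Its arguments: {"type":"object","properties":{"moves":{"type":"array","items":{"type":"array"}},"grip_force":{"type":"number"}},"required":["moves"]}

```bash
mkdir -p pics
cat > h.py <<'E'
import numpy as np, cv2
from plant import ctrl
from scipy.spatial.transform import Rotation as Rn
def cam(n):
    c=ctrl.read_camera(n); c['R']=np.array(c['R']); c['t']=np.array(c['t']); return c
def ray(c,u,v):
    d=c['R'].T@np.array([(u-c['cx'])/c['fx'],(v-c['cy'])/c['fy'],1]); o=-c['R'].T@c['t']; return o,d
def onz(c,u,v,z):
    o,d=ray(c,u,v); return o+d*(z-o[2])/d[2]
def proj(c,X):
    p=c['R']@np.array(X)+c['t']; return np.array([c['fx']*p[0]/p[2]+c['cx'],c['fy']*p[1]/p[2]+c['cy']])
def tri(c1,a,c2,b):
    o1,d1=ray(c1,*a);o2,d2=ray(c2,*b)
    s=np.linalg.lstsq(np.c_[d1,-d2],o2-o1,rcond=None)[0]
    p,q=o1+s[0]*d1,o2+s[1]*d2
    return (p+q)/2,np.linalg.norm(p-q)
def save(n,im): cv2.imwrite('pics/'+n,im[:,:,::-1])
E
python3 - <<'E'
from h import *
for n in('top','side'):
    c=cam(n); save(n+'0.png',c['image']); print(n,-c['R'].T@c['t'],c['R'][2],c['fx'])
s=ctrl.get_state(); print(s)
E
```

```text
top [ 0.49688009 -0.03016837  1.4497025 ] [ 0.06634646 -0.0153095  -0.99767919] 521.4379674867067
side [0.3222252  0.61475994 0.90203498] [ 0.25438856 -0.59352748 -0.76355195] 430.0625471032184
{'time': 0.1, 'qpos': array([-1.28501617e+00,  2.87110437e-01,  1.57802809e+00,  3.76982613e-07,
        1.27858433e+00, -1.50046658e-01]), 'dq': array([ 2.36948981e-03, -1.44190777e-03, -4.23730155e-03,  6.57278489e-04,
        4.47266438e-05, -2.01405529e-05]), 'joint_efforts': array([ 1.41307100e-03, -4.07297230e+01, -2.93699741e+01, -1.25263109e-04,
        3.41068851e-03, -8.74308796e-06]), 'eef_pos': array([ 0.28479885, -0.61136643,  0.24706456]), 'tcp_rot': array([ 9.76350139e-01,  2.16192674e-01, -7.20497555e-05, -1.06266596e-03]), 'contact_force': array([ 0.7655247 , -0.12699577, -0.0257828 ]), 'wrist_torque': array([ 0.02125814,  0.03672959, -0.02659319]), 'finger_force': 0.0, 'opening': 1.0005463719188339}
```

View pics/top0.png

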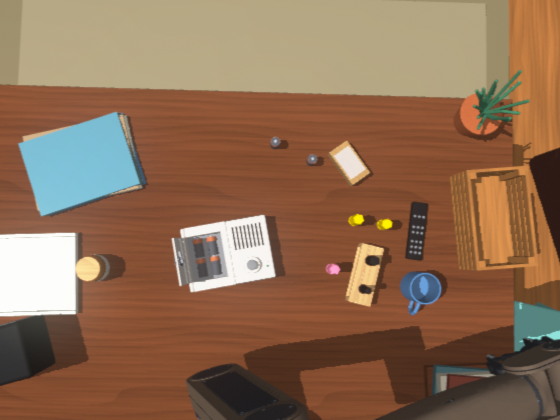

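View pics/side0.png

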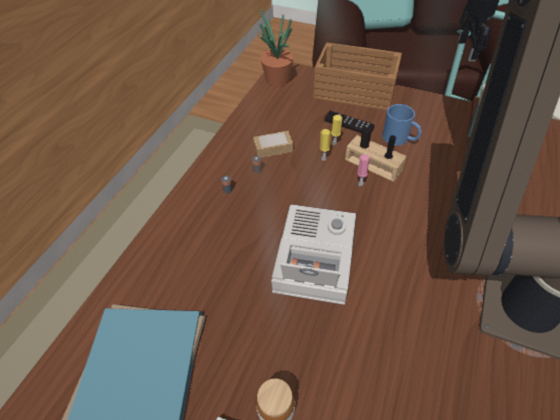

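The top view shows the alarm at about (228,253), with its lid open to the left. The rack is at (366,275) and holds two black handles, at (372,261) and (365,290). The look-alikes are pink at (333,269) and yellow at (358,219) and (386,224). In the side view the same two black handles are at (366,138) and (391,147). I'll confirm which is which in an enlarged crop.

Run:
```python
from h import *
t=cv2.imread('pics/top0.png');s=cv2.imread('pics/side0.png')
def cr(i,u0,u1,v0,v1): return cv2.resize(i[v0:v1,u0:u1],(400,300),interpolation=cv2.INTER_CUBIC)
top=np.hstack([cr(t,318,402,235,298+15-15),cr(s,340,424,115,178)])
bot=np.hstack([cr(t,168,288,207,297),cr(s,265,365,205,280+25-25)])
cv2.imwrite('pics/crop.png',np.vstack([top,bot]))
```

```text
(no output)
```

View pics/crop.png

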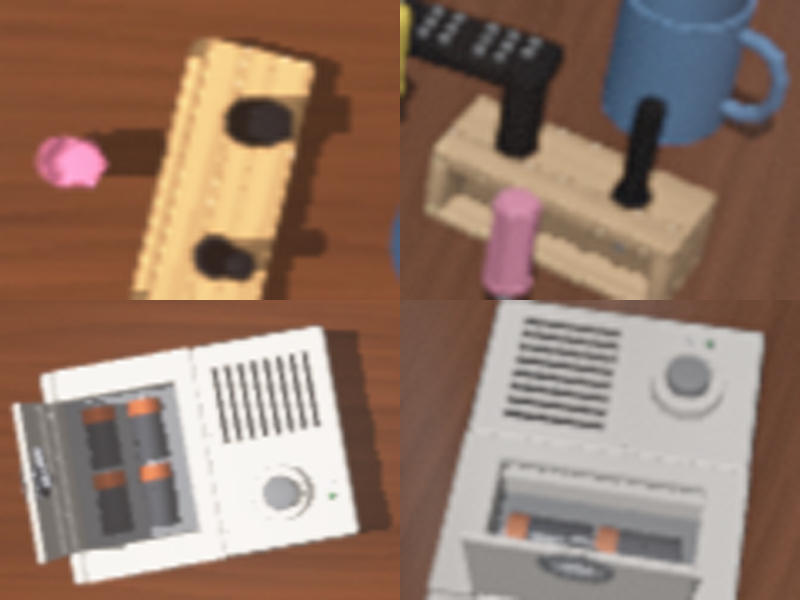

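The enlarged crop settles it. The handle at (372,261) is thick, short and black, so it is the hexagonal flat-blade driver. The one at (365,290) is thin and taller, so it is the cross-head and stays put. Next I'll measure the alarm, rack, handle and lid.

Run:
```python
from h import *
c=cam('top'); im=c['image']; hsv=cv2.cvtColor(im,cv2.COLOR_RGB2HSV)
np.set_printoptions(precision=4,suppress=True)
def comp(m,u,v):
    n,l,st,ce=cv2.connectedComponentsWithStats(m.astype(np.uint8)); k=l[v,u]; return l==k,st[k]
def pts(m,z):
    cs,_=cv2.findContours(m.astype(np.uint8),0,cv2.CHAIN_APPROX_NONE); k=max(cs,key=cv2.contourArea)[:,0]
    return np.array([onz(c,a,b,z)[:2] for a,b in k])
def rect(P):
    (x,y),(w,h),a=cv2.minAreaRect((P*1000).astype(np.float32)); print('rect',x,y,w,h,a); print(cv2.boxPoints(((x,y),(w,h),a)))
w=(hsv[:,:,1]<40)&(hsv[:,:,2]>165)
m,st=comp(w,225,230); m[:, :1]=0; print('alarm',st); rect(pts(m,.055))
wd=(hsv[:,:,0]>8)&(hsv[:,:,0]<25)&(hsv[:,:,2]>150)
m,st=comp(wd,366,275); print('rack',st); rect(pts(m,.055))
bl=(hsv[:,:,2]<75)&(im.max(2)<60)
roi=np.zeros_like(bl); roi[240:305,345:385]=1
n,l,sst,ce=cv2.connectedComponentsWithStats((bl&roi).astype(np.uint8))
for k in range(1,n):
    if sst[k][4]>10: print('blk',sst[k],ce[k],onz(c,*ce[k],.116))
# button: grey circle
g=(hsv[:,:,1]<40)&(hsv[:,:,2]>90)&(hsv[:,:,2]<190); r=np.zeros_like(g); r[256:275,243:264]=1
n,l,sst,ce=cv2.connectedComponentsWithStats((g&r).astype(np.uint8))
for k in range(1,n):
    if sst[k][4]>10: print('btn',sst[k],ce[k],onz(c,*ce[k],.073))
```

```text
alarm [ 180  215   95   77 3705]
rect 493.1855773925781 49.624000549316406 169.48117065429688 229.49171447753906 11.44117546081543
[[387.3677 145.2804]
 [432.8901 -79.651 ]
 [599.0035 -46.0324]
 [553.4811 178.899 ]]
rack [ 345  243   39   65 1344]
rect 444.5527648925781 -315.8155822753906 71.97744750976562 162.2722930908203 77.32581329345703
[[ 357.4974 -333.1256]
 [ 515.8157 -368.7292]
 [ 531.6081 -298.5056]
 [ 373.2898 -262.9019]]
blk [367 257  11   8  55] [371.5818 260.3091] [ 0.4826 -0.323   0.116 ]
blk [360 286  10   7  49] [364.102  288.8571] [ 0.4097 -0.3046  0.116 ]
btn [247 258  15  12 104] [253.75   264.2404] [ 0.4647 -0.0217  0.073 ]
```

```bash
cat >> h.py <<'E'
def down(yaw):  # tool x at yaw, z down
    c,s=np.cos(yaw),np.sin(yaw); return Rn.from_matrix(np.array([[c,s,0],[s,-c,0],[0,0,-1.]]))
def plan(wps,opening):  # wps: (xyz,yaw,n rows); prints rows in tool axes
    s=ctrl.get_state(); p=np.array(s['eef_pos']); r=Rn.from_quat(s['tcp_rot'])
    for X,yaw,n in wps:
        X=np.array(X); rt=down(yaw); rv=(r.inv()*rt).as_rotvec(); dp=(X-p)/n
        print('->',X,yaw)
        for i in range(n):
            d=r.inv().apply(dp); print([[round(float(x),3) for x in rv/n],[round(float(x),4) for x in d],opening])
            r=r*Rn.from_rotvec(rv/n)
        p=X
AC=np.array([.4932,.0496]); AY=np.radians(11.44)
def al(x,y,z=0): 
    c,s=np.cos(AY),np.sin(AY); return [AC[0]+c*x-s*y,AC[1]+s*x+c*y,z]
def st():
    s=ctrl.get_state(); R=Rn.from_quat(s['tcp_rot']).as_matrix(); print('t',round(s['time'],2),'p',np.round(s['eef_pos'],4),'yaw',np.round(np.arctan2(R[1,0],R[0,0]),4),'z',np.round(R[:,2],3),'F',np.round(s['contact_force'],2),'M',np.round(s['wrist_torque'],3),'op',round(s['opening'],3),'ff',round(s['finger_force'],2),'q',np.round(s['qpos'],2))
E
python3 - <<'E'
from h import *
s=al(0,.19,.25); print(al(0,.027),al(-.042,-.058))
plan([((.5,-.2,.27),1.1,10),(s,AY+np.pi/2,9),(al(0,.19,.125),AY+np.pi/2,3)],0.0)
E
```

```text
[np.float64(0.4878447754354734), np.float64(0.07606358951207282), 0] [np.float64(0.4635382320457588), np.float64(-0.015578060126308961), 0]
-> [ 0.5  -0.2   0.27] 1.1
[[-0.0, -0.0, -0.066], [0.0369, -0.0282, -0.0022], 0.0]
[[-0.0, -0.0, -0.066], [0.0387, -0.0257, -0.0022], 0.0]
[[-0.0, -0.0, -0.066], [0.0403, -0.0231, -0.0022], 0.0]
[[-0.0, -0.0, -0.066], [0.0417, -0.0204, -0.0022], 0.0]
[[-0.0, -0.0, -0.066], [0.043, -0.0175, -0.0022], 0.0]
[[-0.0, -0.0, -0.066], [0.0441, -0.0147, -0.0023], 0.0]
[[-0.0, -0.0, -0.066], [0.0449, -0.0117, -0.0023], 0.0]
[[-0.0, -0.0, -0.066], [0.0456, -0.0087, -0.0023], 0.0]
[[-0.0, -0.0, -0.066], [0.0461, -0.0056, -0.0023], 0.0]
[[-0.0, -0.0, -0.066], [0.0464, -0.0026, -0.0023], 0.0]
-> [0.45551509 0.23582526 0.25      ] 1.7704619932230479
[[-0.0, -0.0, -0.074], [0.0409, -0.0264, 0.0022], 0.0]
[[-0.0, -0.0, -0.074], [0.0428, -0.0233, 0.0022], 0.0]
[[-0.0, -0.0, -0.074], [0.0444, -0.02, 0.0022], 0.0]
[[-0.0, -0.0, -0.074], [0.0457, -0.0166, 0.0022], 0.0]
[[-0.0, -0.0, -0.074], [0.0469, -0.0132, 0.0022], 0.0]
[[-0.0, -0.0, -0.074], [0.0477, -0.0097, 0.0022], 0.0]
[[-0.0, -0.0, -0.074], [0.0483, -0.0061, 0.0022], 0.0]
[[-0.0, -0.0, -0.074], [0.0486, -0.0025, 0.0022], 0.0]
[[-0.0, -0.0, -0.074], [0.0487, 0.0011, 0.0022], 0.0]
-> [0.45551509 0.23582526 0.125     ] 1.7704619932230479
[[-0.0, -0.0, 0.0], [-0.0, 0.0, 0.0417], 0.0]
[[-0.0, -0.0, 0.0], [-0.0, 0.0, 0.0417], 0.0]
[[-0.0, -0.0, 0.0], [-0.0, 0.0, 0.0417], 0.0]
```

Call:
drive_tool:
  moves:
    - [[0, 0, -0.066], [0.037, -0.028, -0.002], 0]
    - [[0, 0, -0.066], [0.039, -0.026, -0.002], 0]
    - [[0, 0, -0.066], [0.04, -0.023, -0.002], 0]
    - [[0, 0, -0.066], [0.042, -0.02, -0.002], 0]
    - [[0, 0, -0.066], [0.043, -0.018, -0.002], 0]

```text
time: 0.78
eef_pos: [0.3934, -0.4044, 0.258]
tcp_rot: [0.927, 0.375, -0.0, -0.0]
contact_force: [0.0, 0.6, 0.2]
opening: 0.003
finger_force: 0.0
```

Call:
drive_tool:
  moves:
    - [[0, 0, -0.066], [0.044, -0.015, -0.002], 0]
    - [[0, 0, -0.066], [0.045, -0.012, -0.002], 0]
    - [[0, 0, -0.066], [0.046, -0.009, -0.002], 0]
    - [[0, 0, -0.066], [0.046, -0.006, -0.002], 0]
    - [[0, 0, -0.066], [0.046, -0.003, -0.002], 0]

```text
time: 1.4
eef_pos: [0.5002, -0.198, 0.2681]
tcp_rot: [0.853, 0.522, -0.0, -0.0]
contact_force: [0.9, -0.2, -0.2]
opening: -0.003
finger_force: 0.0
```

Call:
drive_tool:
  moves:
    - [[0, 0, -0.074], [0.041, -0.026, 0.002], 0]
    - [[0, 0, -0.074], [0.043, -0.023, 0.002], 0]
    - [[0, 0, -0.074], [0.044, -0.02, 0.002], 0]
    - [[0, 0, -0.074], [0.046, -0.017, 0.002], 0]
    - [[0, 0, -0.074], [0.047, -0.013, 0.002], 0]

```text
time: 2.02
eef_pos: [0.4763, 0.0444, 0.2581]
tcp_rot: [0.742, 0.67, 0.0, -0.0]
contact_force: [0.8, 0.6, -0.3]
opening: -0.002
finger_force: 0.0
```

Call:
drive_tool:
  moves:
    - [[0, 0, -0.074], [0.048, -0.01, 0.002], 0]
    - [[0, 0, -0.074], [0.048, -0.006, 0.002], 0]
    - [[0, 0, -0.074], [0.049, -0.002, 0.002], 0]
    - [[0, 0, -0.074], [0.049, 0.001, 0.002], 0]
    - [[0, 0, 0], [0, 0, 0], 0]

```text
time: 2.65
eef_pos: [0.4576, 0.2399, 0.2498]
tcp_rot: [0.635, 0.773, -0.0, -0.0]
contact_force: [0.1, -0.5, 0.9]
opening: 0.0
finger_force: 0.0
```

Run:
```python
from h import *
st()
plan([(al(0,.19,.25),AY+np.pi/2,1),(al(0,.19,.125),AY+np.pi/2,3)],0.0)
# with the arm away: rack & button remeasure (both cameras)
for n in('top','side'):
    c=cam(n); np.savez('pics/'+n+'1.npz',**{k:c[k] for k in c})
c=cam('side'); save('side1.png',c['image'])
```

```text
t 2.65 p [0.4576 0.2399 0.2498] yaw 1.7667 z [-0.001  0.    -1.   ] F [ 0.08 -0.48  0.93] M [ 0.07  -0.031  0.012] op 0.0 ff 0.0 q [ 0.29 -0.07  1.96  0.    1.25  0.09]
-> [0.45551509 0.23582526 0.25      ] 1.7704619932230479
[[-0.001, -0.0, -0.004], [-0.0036, -0.0028, -0.0002], 0.0]
-> [0.45551509 0.23582526 0.125     ] 1.7704619932230479
[[0.0, -0.0, 0.0], [-0.0, -0.0, 0.0417], 0.0]
[[0.0, -0.0, 0.0], [-0.0, -0.0, 0.0417], 0.0]
[[0.0, -0.0, 0.0], [-0.0, -0.0, 0.0417], 0.0]
```

Call:
drive_tool:
  moves:
    - [[0, 0, -0.004], [-0.004, -0.003, 0.04], 0]
    - [[0, 0, 0], [0, 0, 0.042], 0]
    - [[0, 0, 0], [0, 0, 0.042], 0]
    - [[0, 0, 0], [-0.02, 0, 0], 0]
    - [[0, 0, 0], [-0.015, 0, 0], 0]

```text
time: 3.42
eef_pos: [0.4635, 0.1968, 0.1259]
tcp_rot: [0.636, 0.772, -0.0, -0.0]
contact_force: [-0.3, -0.7, 0.5]
opening: -0.0
finger_force: 0.0
```

Call:
drive_tool:
  moves:
    - [[0, 0, 0], [-0.014, 0, 0], 0]
    - [[0, 0, 0], [-0.014, 0, 0], 0]
    - [[0, 0, 0], [-0.014, 0, 0], 0]
    - [[0, 0, 0], [-0.014, 0, 0], 0]
    - [[0, 0, 0], [-0.014, 0, 0], 0]

```text
time: 4.05
eef_pos: [0.4767, 0.1291, 0.1261]
tcp_rot: [0.635, 0.773, -0.0, -0.0]
contact_force: [-0.6, 3.1, -1.5]
opening: -0.001
finger_force: 1.1
```

Call:
drive_tool:
  moves:
    - [[0, 0, 0], [-0.014, 0, 0], 0]
    - [[0, 0, 0], [-0.014, 0, 0], 0]
    - [[0, 0, 0], [-0.014, 0, 0.005], 0]
    - [[0, 0, 0], [-0.01, 0, 0.008], 0]
    - [[0, 0, 0], [-0.01, 0, 0.01], 0]

```text
time: 4.68
eef_pos: [0.4889, 0.0683, 0.1026]
tcp_rot: [0.635, 0.773, -0.0, -0.0]
contact_force: [-0.4, -0.3, 0.3]
opening: -0.001
finger_force: 0.1
```

Run:
```python
from h import *
st()
p=np.array(ctrl.get_state()['eef_pos'])[:2]-AC; c,s=np.cos(AY),np.sin(AY); print('alarm frame',c*p[0]+s*p[1],-s*p[0]+c*p[1])
a=cam('side'); b=cam('top')
i=cv2.resize(a['image'][180:330,230:430],(400,300)); j=cv2.resize(b['image'][180:330,140:340],(400,300))
k=np.load('pics/side1.npz'); i2=cv2.resize(k['image'][115:178,340:424],(400,300)); k=np.load('pics/top1.npz'); j2=cv2.resize(k['image'][235:310,330:430],(400,300))
save('p1.png',np.vstack([np.hstack([i,j]),np.hstack([i2,j2])]))
```

```text
t 4.67 p [0.4889 0.0683 0.1026] yaw 1.7658 z [-0. -0. -1.] F [-0.41 -0.31  0.26] M [ 0.021  0.016 -0.007] op -0.001 ff 0.07 q [-0.07  0.06  2.12 -0.    0.96 -0.26]
alarm frame -0.000515189088209691 0.01920838007977533
```

View pics/p1.png

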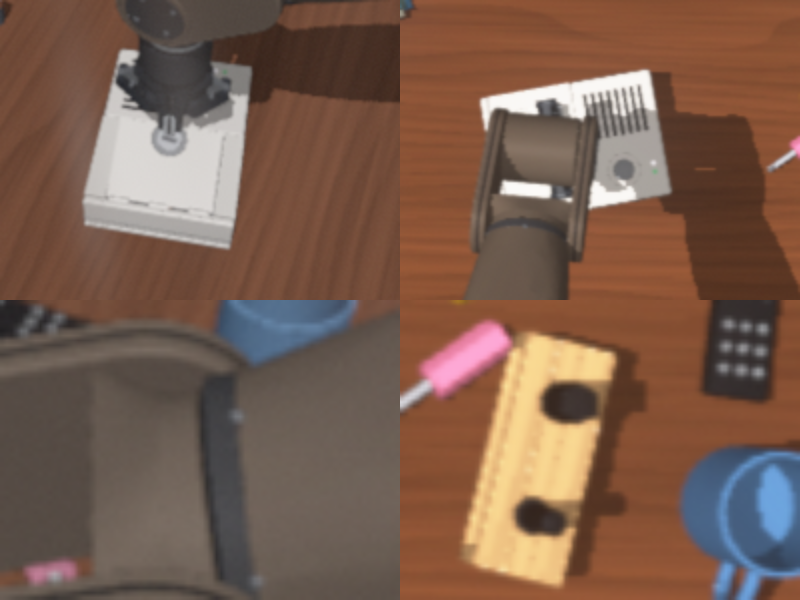

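The lid is down and looks flush. The pink look-alike, which isn't part of the job, has toppled and now lies beside the rack. Next I'll lift, check the lid, and locate the driver precisely.

Call:
drive_tool:
  moves:
    - [[0, 0, 0], [0, 0, -0.05], 0]
    - [[0, 0, -0.15], [-0.045, 0, -0.03], 0]
    - [[0, 0, -0.15], [-0.055, 0, -0.03], 0.045]
    - [[0, 0, -0.15], [-0.055, 0, -0.02], 0.045]
    - [[0, 0, -0.15], [-0.05, 0, 0], 0.045]

```text
time: 5.4
eef_pos: [0.5741, -0.1171, 0.2361]
tcp_rot: [0.376, 0.927, 0.0, 0.003]
contact_force: [0.3, 0.4, -0.3]
opening: 0.525
finger_force: 0.0
```

Run:
```python
from h import *
np.set_printoptions(precision=4,suppress=True)
st()
k=np.load('pics/top1.npz'); c={n:k[n] for n in k.files}; im=c['image']; cs=cam('side'); ims=cv2.imread('pics/side0.png')[:,:,::-1]
def hull(cc,x,y,z0,z1,r):
    a=np.linspace(0,2*np.pi,24); P=np.array([proj(cc,[x+r*np.cos(t),y+r*np.sin(t),z]) for z in(z0,z1) for t in a],np.float32)
    h=cv2.convexHull(P); M=cv2.moments(h); return h[:,0],np.array([M['m10']/M['m00'],M['m01']/M['m00']]),M['m00']
def blob(im,u0,u1,v0,v1,th):
    m=np.zeros(im.shape[:2],np.uint8); m[v0:v1,u0:u1]=(im.max(2)<th)[v0:v1,u0:u1]; n,l,s,ce=cv2.connectedComponentsWithStats(m); k=1+s[1:,4].argmax(); return s[k],ce[k]
for th in (60,75): print(th,blob(im,360,384,250,274,th))
for xy in((.4822,-.3305),(.4822,-.325)):
    h,ce,A=hull(c,*xy,.058,.116,.013); print('pred top',xy,h.min(0),h.max(0),ce,A)
    h,ce,A=hull(cs,*xy,.058,.116,.013); print('pred side',h.min(0),h.max(0),ce)
for th in (60,75):print('side',blob(ims,358,376,126,152,th))
# lock: side & top view, ring grey on lid
ct=cam('top'); save('top2.png',ct['image'])
for n,cc in(('top',ct),('side',cs)):
    u,v=proj(cc,al(0,.027,.056)).astype(int); print(n,'lock px',u,v); i=cc['image'][v-24:v+24,u-32:u+32]; save('l_%s.png'%n,cv2.resize(i,(400,300),interpolation=cv2.INTER_CUBIC))
a=cv2.imread('pics/l_top.png');b=cv2.imread('pics/l_side.png')
t=cv2.resize(ct['image'][200:305,160:300],(400,300),interpolation=cv2.INTER_CUBIC)[:,:,::-1]; s=cv2.resize(cs['image'][200:305,250:390],(400,300),interpolation=cv2.INTER_CUBIC)[:,:,::-1]
cv2.imwrite('pics/p2.png',np.vstack([np.hstack([a,b]),np.hstack([t,s])]))
```

```text
t 5.4 p [ 0.5741 -0.1171  0.2361] yaw 2.3704 z [ 0.005 -0.002 -1.   ] F [ 0.31  0.42 -0.33] M [ 0.026 -0.018 -0.013] op 0.525 ff 0.0 q [-0.37  0.1   1.82  0.    1.22 -1.17]
60 (array([367, 257,   6,   8,  28], dtype=int32), array([368.8571, 260.2143]))
75 (array([366, 256,  13,   9,  96], dtype=int32), array([371.9896, 260.2292]))
pred top (0.4822, -0.3305) [364.7726 255.3126] [379.5371 265.6141] [372.2038 260.3834] 125.53616435453296
pred side [359.1839 126.3233] [370.9225 147.9371] [365.0093 137.0512]
pred top (0.4822, -0.325) [362.7188 255.2646] [377.3958 265.5646] [370.106  260.3348] 124.67242562328465
pred side [358.6503 127.5037] [370.3997 149.1484] [364.4808 138.2467]
side (array([358, 126,  16,  22, 210], dtype=int32), array([365.1667, 134.8619]))
side (array([358, 126,  16,  22, 228], dtype=int32), array([365.0658, 134.9167]))
top lock px 217 254
side lock px 313 253
```

View pics/p2.png

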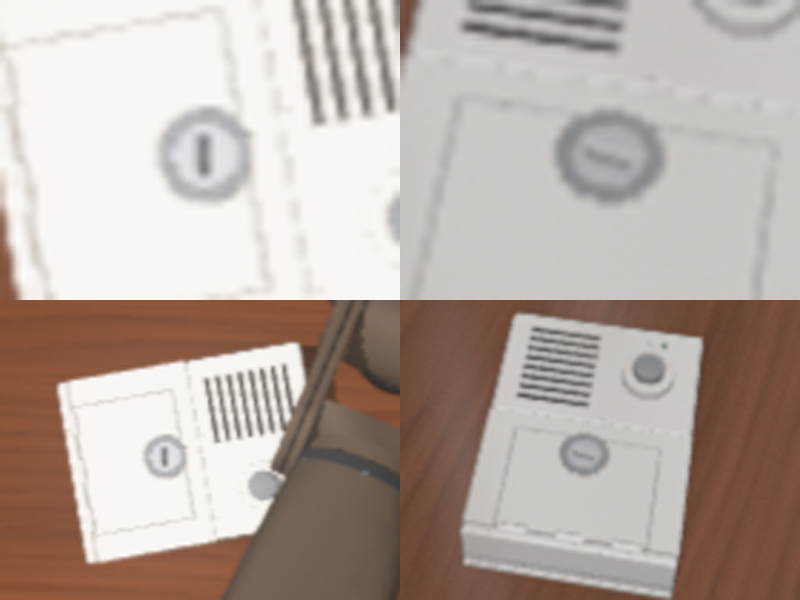

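Run:
```python
from h import *
c={'image':cv2.imread('pics/top2.png')[:,:,::-1]}; k=np.load('pics/top1.npz'); cc={n:k[n] for n in k.files}
g=c['image'].astype(int).max(2)[248:262,211:225]; print(g)
w=np.clip(165-g,0,None).astype(float); yy,xx=np.mgrid[0:14,0:14]; m=(np.hypot(xx-6.3,yy-6.3)<4.8); w*=m
W=w.sum(); u=(w*xx).sum()/W; v=(w*yy).sum()/W; C=np.array([[(w*(xx-u)**2).sum(),(w*(xx-u)*(yy-v)).sum()],[0,(w*(yy-v)**2).sum()]]); 
th=.5*np.arctan2(2*C[0,1],C[0,0]-C[1,1]); d=np.array([np.cos(th),np.sin(th)]); U=np.array([u+211,v+248])
p,q=onz(cc,*(U-4*d),.056),onz(cc,*(U+4*d),.056); print(U,onz(cc,*U,.056),np.degrees(np.arctan2(*(q-p)[1::-1])))
plan([((.482,-.330,.2),2.92,4),((.482,-.330,.09),2.92,4)],0.045)
```

```text
[[248 243 227 201 188 184 179 179 179 184 200 211 230 247]
 [240 215 192 183 186 192 192 193 192 185 182 184 221 246]
 [224 188 185 189 204 223 224 225 219 198 187 181 191 227]
 [194 184 195 213 221 206 187 203 226 224 210 184 180 184]
 [186 180 201 225 223 188 140 174 223 229 226 213 189 197]
 [190 196 214 228 223 186 137 177 223 229 229 221 199 192]
 [191 210 226 229 223 186 139 179 223 229 229 222 200 191]
 [190 209 226 229 223 186 138 178 223 230 229 222 200 190]
 [185 182 207 228 224 188 130 171 224 230 229 220 193 181]
 [192 182 202 227 227 201 141 174 224 229 223 205 186 183]
 [215 184 190 215 226 220 201 211 226 221 197 180 186 196]
 [234 192 182 188 199 215 224 218 204 194 182 180 198 217]
 [242 217 188 183 187 190 186 187 186 182 180 185 222 234]
 [248 242 225 204 192 188 184 184 184 184 190 222 244 239]]
[217.         254.55151515] [0.48772869 0.07684858 0.056     ] -178.30529731369876
-> [ 0.482 -0.33   0.2  ] 2.92
[[-0.0, 0.001, -0.139], [-0.0206, -0.0538, 0.0084], 0.045]
[[-0.0, 0.001, -0.139], [-0.013, -0.0562, 0.0084], 0.045]
[[-0.0, 0.001, -0.139], [-0.005, -0.0574, 0.0084], 0.045]
[[-0.0, 0.001, -0.139], [0.003, -0.0576, 0.0084], 0.045]
-> [ 0.482 -0.33   0.09 ] 2.92
[[0.0, -0.0, 0.0], [-0.0, -0.0, 0.0275], 0.045]
[[0.0, -0.0, 0.0], [-0.0, -0.0, 0.0275], 0.045]
[[0.0, -0.0, 0.0], [-0.0, -0.0, 0.0275], 0.045]
[[0.0, -0.0, 0.0], [-0.0, -0.0, 0.0275], 0.045]
```

Call:
drive_tool:
  moves:
    - [[0, 0, -0.139], [-0.021, -0.054, 0.008], 0.045]
    - [[0, 0, -0.139], [-0.013, -0.056, 0.008], 0.045]
    - [[0, 0, -0.139], [-0.005, -0.057, 0.008], 0.045]
    - [[0, 0, -0.139], [0.003, -0.058, 0.008], 0.045]
    - [[0, 0, 0], [0, 0, 0], 0.045]

```text
time: 6.12
eef_pos: [0.4786, -0.3286, 0.2]
tcp_rot: [0.112, 0.994, 0.001, -0.001]
contact_force: [-0.4, 0.7, 0.0]
opening: 0.529
finger_force: 0.0
```

Run:
```python
from h import *
st(); plan([((.482,-.330,.09),2.92,5)],.045)
```

```text
t 6.12 p [ 0.4786 -0.3286  0.2   ] yaw 2.9165 z [-0.002  0.001 -1.   ] F [-0.39  0.71  0.03] M [ 0.019 -0.018 -0.001] op 0.529 ff 0.0 q [-0.78  0.13  1.86 -0.    1.16 -2.12]
-> [ 0.482 -0.33   0.09 ] 2.92
[[0.0, -0.0, -0.001], [-0.0008, -0.0001, 0.022], 0.045]
[[0.0, -0.0, -0.001], [-0.0008, -0.0001, 0.022], 0.045]
[[0.0, -0.0, -0.001], [-0.0008, -0.0001, 0.022], 0.045]
[[0.0, -0.0, -0.001], [-0.0007, -0.0001, 0.022], 0.045]
[[0.0, -0.0, -0.001], [-0.0007, -0.0001, 0.022], 0.045]
```

Call:
drive_tool:
  moves:
    - [[0, 0, -0.003], [-0.003, 0, 0.02], 0.045]
    - [[0, 0, 0], [-0.001, 0, 0.022], 0.045]
    - [[0, 0, 0], [0, 0, 0.022], 0.045]
    - [[0, 0, 0], [0, 0, 0.022], 0.045]
    - [[0, 0, 0], [0, 0, 0.024], 0.045]

```text
time: 6.75
eef_pos: [0.4852, -0.325, 0.0893]
tcp_rot: [0.107, 0.994, 0.001, -0.0]
contact_force: [-0.4, 0.4, -0.6]
opening: 0.526
finger_force: 0.0
```

Call:
drive_tool:
  moves:
    - [[0, 0, 0], [0, 0, 0], 0.02]
    - [[0, 0, 0], [0, 0, 0], 0.02]
    - [[0, 0, 0], [0, 0, 0], 0.015]
    - [[0, 0, 0], [0, 0, 0], 0.015]
    - [[0, 0, 0], [0, 0, 0], 0.015]
  grip_force: 30

```text
time: 7.38
eef_pos: [0.4845, -0.3278, 0.0913]
tcp_rot: [0.108, 0.994, -0.0, 0.0]
contact_force: [-0.8, -5.2, -3.2]
opening: 0.276
finger_force: 29.6
```

Run:
```python
from h import *
st()
```

```text
t 7.38 p [ 0.4845 -0.3278  0.0913] yaw 2.925 z [ 0.    -0.001 -1.   ] F [-0.76 -5.2  -3.25] M [-0.921  0.264 -0.017] op 0.276 ff 29.64 q [-0.77  0.27  1.91 -0.    0.96 -2.12]
```

Call:
drive_tool:
  moves:
    - [[0, 0, 0], [0, 0.002, -0.01], 0.015]
    - [[0, 0, 0], [0, 0, -0.03], 0.015]
    - [[0, 0, 0], [0, 0, -0.04], 0.015]
    - [[0, 0, 0], [0, 0, -0.05], 0.015]
    - [[0, 0, 0], [0, 0, 0], 0.015]

```text
time: 8.0
eef_pos: [0.4877, -0.3264, 0.2278]
tcp_rot: [0.108, 0.994, -0.002, 0.005]
contact_force: [0.0, 0.0, -0.8]
opening: 0.277
finger_force: 31.6
```

Run:
```python
from h import *
st()
p=ctrl.get_state()['eef_pos']
L=[]
for n in('top','side'):
    c=cam(n); tip=[p[0],p[1],p[2]-.08]; u,v=proj(c,tip); print(n,u,v,c['image'].shape); u,v=int(u),int(v)
    i=c['image'][max(v-45,0):v+30,u-50:u+50]; L.append(cv2.resize(i,(400,300),interpolation=cv2.INTER_CUBIC)); np.savez('pics/%s3.npz'%n,**c)
save('p3.png',np.hstack(L))
```

```text
t 8.0 p [ 0.4877 -0.3264  0.2278] yaw 2.9248 z [ 0.01  -0.005 -1.   ] F [ 0.05  0.04 -0.79] M [0.032 0.039 0.012] op 0.277 ff 31.58 q [-0.76  0.11  1.82  0.    1.2  -2.12]
top 375.7419741640904 258.49191763750514 (420, 560, 3)
side 365.3809442353649 120.70114282258274 (420, 560, 3)
```

View pics/p3.png

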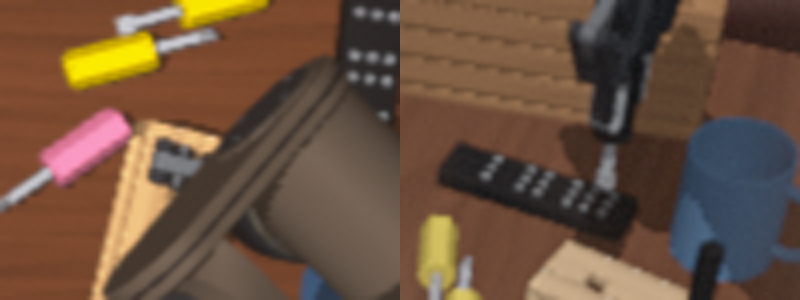

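Run:
```python
from h import *
plan([((.4896,.0768,.225),3.17,9),((.4896,.0768,.165),3.17,2)],.015)
```

```text
-> [0.4896 0.0768 0.225 ] 3.17
[[0.0, 0.0, -0.027], [0.0091, 0.0437, -0.0003], 0.015]
[[0.0, 0.0, -0.027], [0.0079, 0.0439, -0.0003], 0.015]
[[0.0, 0.0, -0.027], [0.0067, 0.0441, -0.0003], 0.015]
[[0.0, 0.0, -0.027], [0.0055, 0.0443, -0.0003], 0.015]
[[0.0, 0.0, -0.027], [0.0043, 0.0444, -0.0003], 0.015]
[[0.0, 0.0, -0.027], [0.0031, 0.0445, -0.0003], 0.015]
[[0.0, 0.0, -0.027], [0.0019, 0.0446, -0.0003], 0.015]
[[0.0, 0.0, -0.027], [0.0007, 0.0446, -0.0003], 0.015]
[[0.0, 0.0, -0.027], [-0.0005, 0.0446, -0.0003], 0.015]
-> [0.4896 0.0768 0.165 ] 3.17
[[0.0, 0.0, -0.0], [0.0, -0.0, 0.03], 0.015]
[[0.0, 0.0, -0.0], [0.0, -0.0, 0.03], 0.015]
```

Call:
drive_tool:
  moves:
    - [[0, 0, -0.027], [0.009, 0.044, 0], 0.015]
    - [[0, 0, -0.027], [0.008, 0.044, 0], 0.015]
    - [[0, 0, -0.027], [0.007, 0.044, 0], 0.015]
    - [[0, 0, -0.027], [0.0055, 0.0443, 0], 0.015]
    - [[0, 0, -0.027], [0.004, 0.0444, 0], 0.015]

```text
time: 8.72
eef_pos: [0.4863, -0.0998, 0.2188]
tcp_rot: [0.041, 0.999, 0.002, -0.002]
contact_force: [-0.1, -0.5, -0.7]
opening: 0.278
finger_force: 31.4
```

Call:
drive_tool:
  moves:
    - [[0, 0, -0.027], [0.003, 0.0445, 0], 0.015]
    - [[0, 0, -0.027], [0.002, 0.0446, 0], 0.015]
    - [[0, 0, -0.027], [0.001, 0.0446, 0], 0.015]
    - [[0, 0, -0.027], [-0.0005, 0.0446, 0], 0.015]
    - [[0, 0, 0], [0, 0, 0.03], 0.015]

```text
time: 9.35
eef_pos: [0.4896, 0.0793, 0.1914]
tcp_rot: [-0.015, 1.0, 0.001, 0.001]
contact_force: [0.2, -1.2, -0.8]
opening: 0.275
finger_force: 31.5
```

Call:
drive_tool:
  moves:
    - [[0, 0, 0], [0, 0, 0.03], 0.015]
    - [[0, 0, 0], [0, 0, 0], 0.015]

```text
time: 9.6
eef_pos: [0.4859, 0.0769, 0.1567]
tcp_rot: [-0.013, 1.0, 0.001, -0.005]
contact_force: [-0.7, -0.3, -0.9]
opening: 0.276
finger_force: 31.4
```

Run:
```python
from h import *
st()
s=ctrl.get_state(); p=s['eef_pos']; R=Rn.from_quat(s['tcp_rot'])
c=cam('side'); np.savez('pics/side4.npz',**c)
def tl(x,y,z): return proj(c,p+R.apply([x,y,z]))
print('tip',tl(0,0,.0813),'x+6',tl(.006,0,.0813),'x-6',tl(-.006,0,.0813),'collar',tl(0,0,.0345),'lock',proj(c,[.4877,.0768,.056]))
u,v=tl(0,0,.0813).astype(int); i=c['image'][v-25:v+20,u-30:u+30]; print(u-30,v-25)
save('p4.png',cv2.resize(i,(800,600),interpolation=cv2.INTER_CUBIC))
```

```text
t 9.6 p [0.4859 0.0769 0.1567] yaw -3.1152 z [-0.011  0.002 -1.   ] F [-0.68 -0.28 -0.88] M [-0.046 -0.024 -0.034] op 0.276 ff 31.4 q [-0.05 -0.02  2.09  0.    1.08 -1.65]
tip [314.94121899 249.91661465] x+6 [317.41751333 250.65525277] x-6 [312.47230744 249.1801787 ] collar [315.51549332 237.95431174] lock [313.60690261 254.14562533]
284 224
```

View pics/p4.png

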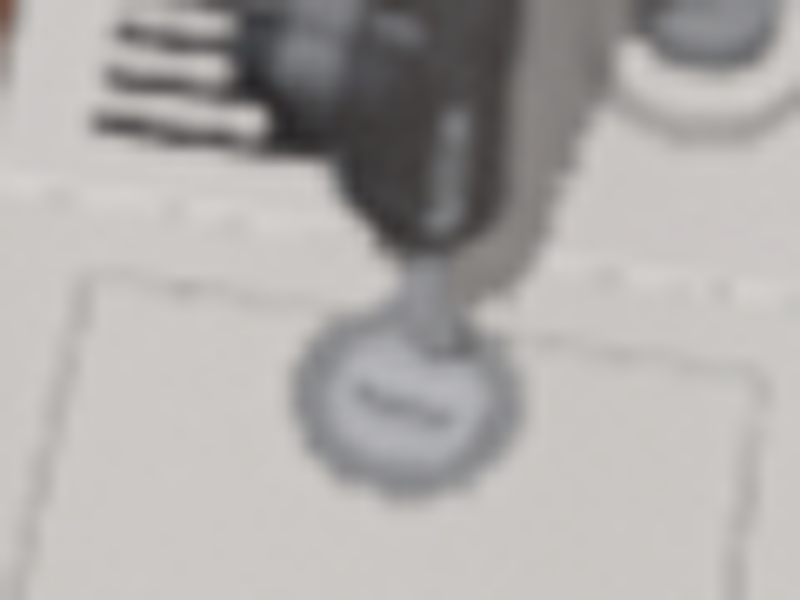

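Blade's broad face is toward the camera, so it lies along tool x (parallel to the slot). It is slightly right of and above the slot. I'll let the arm settle and measure the blade's pixels.

Call:
drive_tool:
  moves:
    - [[0, 0, 0], [0, 0, 0], 0.015]
    - [[0, 0, 0], [0, 0, 0], 0.015]

```text
time: 9.9
eef_pos: [0.4904, 0.076, 0.1626]
tcp_rot: [-0.013, 1.0, 0.0, 0.001]
contact_force: [-0.1, -0.4, -1.4]
opening: 0.279
finger_force: 31.4
```

Run:
```python
from h import *
st()
s=ctrl.get_state(); p=s['eef_pos']; R=Rn.from_quat(s['tcp_rot'])
c=cam('side'); np.savez('pics/side5.npz',**c)
def tl(x,y,z): return proj(c,p+R.apply([x,y,z]))
print('tip',tl(0,0,.0813),'x+6',tl(.006,0,.0813),'x-6',tl(-.006,0,.0813),'collar',tl(0,0,.0345),'lock',proj(c,[.4877,.0768,.056]))
print('cols 306..326 rows 240..260'); print(c['image'][240:262,305:327].astype(int).sum(2)//3)
```

```text
t 9.9 p [0.4904 0.076  0.1626] yaw -3.1158 z [ 0.002  0.    -1.   ] F [-0.06 -0.35 -1.39] M [ 0.009 -0.03  -0.033] op 0.279 ff 31.44 q [-0.05 -0.02  2.08  0.    1.08 -1.65]
tip [312.9276439  247.36197691] x+6 [315.40560401 248.11925334] x-6 [310.45680308 246.60687616] collar [313.67758671 235.37845492] lock [313.60690261 254.14562533]
cols 306..326 rows 240..260
[[206 206 205 204 203 182 131 102  94  92 105 119 125 130 132 131 129 133
  170 197 197 197]
 [203 202 199 199 197 190 175 140 126 118 127 133 133 131 132 131 130 135
  171 197 197 196]
 [199 199 197 196 196 196 185 153 144 134 133 134 135 135 135 133 137 164
  191 199 198 198]
 [198 199 198 199 199 195 174 149 146 139 131 133 133 132 135 140 156 185
  195 195 203 204]
 [200 199 199 199 199 190 164 142 145 141 139 141 134 137 160 179 187 195
  195 194 200 201]
 [198 199 198 199 199 189 164 138 132 139 142 139 157 180 189 197 197 197
  197 196 197 197]
 [190 191 192 194 193 189 168 140 133 141 138 128 146 179 197 198 197 196
  196 196 197 196]
 [194 195 191 181 171 166 152 131 118 124 120 108 112 146 182 196 197 197
  196 197 
[... 611 characters left out ...]
5 163 168 176 173 159 142 145
  175 197 198 198]
 [188 157 139 148 168 175 174 168 162 159 154 146 153 171 166 145 139 148
  176 197 198 197]
 [196 174 140 141 158 172 176 177 176 174 170 166 170 175 155 137 141 159
  186 197 198 198]
 [199 182 146 139 143 156 168 176 176 175 176 176 172 161 144 138 148 175
  194 198 198 197]
 [200 193 175 153 138 141 150 157 159 160 162 163 157 143 140 149 169 191
  198 197 198 198]
 [200 199 195 176 148 140 141 142 142 143 145 146 142 141 156 178 191 198
  198 197 198 197]
 [200 201 200 194 178 171 169 152 140 139 140 143 154 160 174 195 197 197
  198 198 197 198]
 [199 200 199 199 196 194 193 180 165 164 164 174 186 188 191 198 198 198
  198 197 198 198]]
```

Call:
drive_tool:
  moves:
    - [[0, 0, 0], [0.001, 0.001, 0.01], 0.015]
    - [[0, 0, 0], [0, 0, 0.01], 0.015]
    - [[0, 0, 0], [0, 0, 0.004], 0.015]
    - [[0, 0, 0], [0, 0, 0.003], 0.015]
    - [[0, 0, 0], [0, 0, 0.003], 0.015]

```text
time: 10.58
eef_pos: [0.4891, 0.0767, 0.132]
tcp_rot: [-0.013, 1.0, -0.001, 0.0]
contact_force: [-1.8, -2.0, 6.7]
opening: 0.278
finger_force: 32.6
```

Call:
drive_tool:
  moves:
    - [[0, 0, 0], [0, 0, 0], 0.015]
    - [[0, 0, 0], [0, 0, 0], 0.015]

```text
time: 10.82
eef_pos: [0.489, 0.0767, 0.132]
tcp_rot: [-0.013, 1.0, -0.001, 0.001]
contact_force: [-1.5, -2.7, 3.3]
opening: 0.278
finger_force: 32.4
```

Run:
```python
from h import *
st()
```

```text
t 10.82 p [0.489  0.0767 0.132 ] yaw -3.115 z [ 0.001 -0.001 -1.   ] F [-1.47 -2.7   3.26] M [-0.625  0.196 -0.021] op 0.278 ff 32.36 q [-0.05  0.02  2.11 -0.    1.02 -1.65]
```

Call:
drive_tool:
  moves:
    - [[0, 0, 0], [0, -0.0005, 0.001], 0.015]
    - [[0, 0, 0.15], [0, -0.0002, 0], 0.015]
    - [[0, 0, 0.15], [0, -0.0002, 0], 0.015]
    - [[0, 0, 0.15], [0, -0.0002, 0], 0.015]
    - [[0, 0, 0.15], [0, -0.0002, 0], 0.015]

```text
time: 11.45
eef_pos: [0.4892, 0.0747, 0.1304]
tcp_rot: [0.285, 0.959, -0.001, 0.002]
contact_force: [1.0, -5.5, 1.6]
opening: 0.274
finger_force: 32.3
```

Run:
```python
from h import *
st()
```

```text
t 11.45 p [0.4892 0.0747 0.1304] yaw 2.5642 z [ 0.003 -0.003 -1.   ] F [ 0.96 -5.54  1.63] M [-1.118 -0.188  0.102] op 0.274 ff 32.31 q [-0.05  0.02  2.11 -0.    1.01 -1.04]
```

Call:
drive_tool:
  moves:
    - [[0, 0, 0.15], [-0.0005, -0.001, 0], 0.015]
    - [[0, 0, 0.15], [0, -0.0002, 0], 0.015]
    - [[0, 0, 0.15], [0, -0.0002, 0], 0.015]
    - [[0, 0, 0.15], [0, -0.0002, 0], 0.015]
    - [[0, 0, 0.12], [0, -0.0002, 0], 0.015]

```text
time: 12.08
eef_pos: [0.4883, 0.0733, 0.1304]
tcp_rot: [0.604, 0.797, -0.0, 0.002]
contact_force: [1.2, -5.6, 0.8]
opening: 0.275
finger_force: 31.3
```

Run:
```python
from h import *
st()
```

```text
t 12.07 p [0.4883 0.0733 0.1304] yaw 1.8448 z [ 0.002 -0.003 -1.   ] F [ 1.21 -5.55  0.82] M [-1.069 -0.163  0.056] op 0.275 ff 31.27 q [-0.06  0.02  2.11 -0.    1.01 -0.33]
```

Call:
drive_tool:
  moves:
    - [[0, 0, 0.1], [0, 0, 0], 0.015]
    - [[0, 0, 0.1], [0, 0, 0], 0.015]
    - [[0, 0, 0.08], [0, 0, 0], 0.015]
    - [[0, 0, 0], [0, 0, 0], 0.015]

```text
time: 12.58
eef_pos: [0.4878, 0.0735, 0.1303]
tcp_rot: [0.708, 0.707, -0.0, 0.001]
contact_force: [-0.7, -4.7, 1.9]
opening: 0.275
finger_force: 31.0
```

Run:
```python
from h import *
st()
```

```text
t 12.57 p [0.4878 0.0735 0.1303] yaw 1.5694 z [ 0.001 -0.002 -1.   ] F [-0.72 -4.71  1.86] M [-1.009  0.152  0.025] op 0.275 ff 30.96 q [-0.06  0.02  2.11 -0.    1.01 -0.05]
```

Call:
drive_tool:
  moves:
    - [[0, 0, 0.08], [0, 0, 0], 0.015]
    - [[0, 0, 0.08], [0, 0, 0], 0.015]
    - [[0, 0, 0], [0, 0, 0], 0.015]

```text
time: 12.95
eef_pos: [0.4877, 0.0737, 0.1303]
tcp_rot: [0.761, 0.648, -0.0, 0.001]
contact_force: [-1.3, -5.2, 1.7]
opening: 0.272
finger_force: 30.9
```

Run:
```python
from h import *
st()
c=cam('side'); s=ctrl.get_state(); u,v=proj(c,[.4877,.0768,.056]).astype(int)
save('p5.png',cv2.resize(c['image'][v-40:v+20,u-40:u+40],(800,600),interpolation=cv2.INTER_CUBIC))
```

```text
t 12.95 p [0.4877 0.0737 0.1303] yaw 1.4104 z [ 0.    -0.002 -1.   ] F [-1.27 -5.17  1.73] M [-1.162  0.221  0.025] op 0.272 ff 30.92 q [-0.06  0.02  2.11 -0.    1.01  0.11]
```

View pics/p5.png

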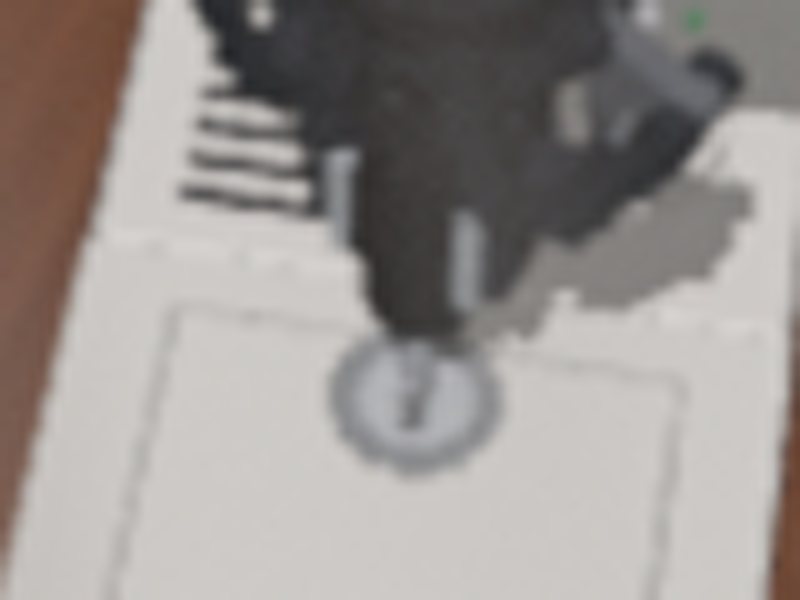

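Run:
```python
from h import *
np.set_printoptions(linewidth=150)
c=cam('side'); s=ctrl.get_state(); p=s['eef_pos']; R=Rn.from_quat(s['tcp_rot']); st()
tl=lambda x,y,z: np.round(proj(c,p+R.apply([x,y,z])),1)
print('axis',[(z,tl(.0014,0,z)) for z in(.0345,.06,.0743,.0813)])
L=[.4877,.0768]
for a in (1.571,1.4,1.2): 
    y=AY-a; d=np.array([np.cos(y),np.sin(y)])*.009; print(a,[np.round(proj(c,[L[0]+k*d[0],L[1]+k*d[1],.056]),1) for k in(-1,0,1)])
print(c['image'][242:264,303:325].astype(int).sum(2)//3)
```

```text
t 13.05 p [0.4877 0.0737 0.1303] yaw 1.4109 z [ 0.    -0.002 -1.   ] F [-0.14 -4.69  2.48] M [-1.115  0.199  0.081] op 0.274 ff 30.92 q [-0.06  0.02  2.11 -0.    1.01  0.11]
axis [(0.0345, array([314.4, 243.8])), (0.06, array([314. , 250.1])), (0.0743, array([313.8, 253.5])), (0.0813, array([313.7, 255.2]))]
1.571 [array([313. , 257.3]), array([313.6, 254.1]), array([314.2, 251. ])]
1.4 [array([313.7, 257.4]), array([313.6, 254.1]), array([313.5, 250.9])]
1.2 [array([314.5, 257.3]), array([313.6, 254.1]), array([312.8, 251. ])]
[[201 201 201 201 198 177 113  54  50  56  56  57  60  62  76 119 142 125  88  71  77 103]
 [202 200 200 201 200 182 119  55  49  56  56  58  60  61  76 119 143 126  94  81  93 121]
 [201 201 201 201 201 194 158  72  48  53  57  56  59  60  69 104 132 132 118 117 120 129]
 [198 200 200 200 201 201 179 108  60  52  55  58  58  60  60  75 102 121 129 131 131 131]
 [190 192 191 192 194 196 189 157 101  57  52  57  58  62  62  69  99 124 130 129 133 134]
 [195 196 195 196 193 182 172 159 120  79  68  72  72  69  71  83 113 129 133 135 157 164]
 [200 201 200 200 19
[... 736 characters left out ...]
5 169 178 165 134 126 154 175 178 177 165 144 142 160 187 199]
 [201 202 201 182 146 139 142 154 170 173 164 165 172 177 172 163 154 138 148 175 196 199]
 [201 201 201 195 178 154 138 142 152 159 160 162 166 162 150 145 144 149 171 193 199 199]
 [201 201 202 202 196 178 149 142 143 143 142 143 146 144 140 141 158 180 192 199 199 199]
 [201 201 201 202 202 195 178 168 171 153 142 140 141 144 154 161 174 196 200 199 200 200]
 [201 202 201 201 201 201 197 195 194 178 160 161 166 175 188 190 192 200 200 199 199 199]
 [201 201 201 200 201 202 201 201 200 196 190 192 192 195 200 200 199 199 199 199 199 198]
 [201 202 201 201 201 201 201 200 201 201 200 201 200 201 200 199 200 199 199 199 199 199]]
```

The slot's slope in the image (-0.175 px/row) matches the locked direction (-0.19 at 1.57 rad, +0.03 at 1.4 rad). I'll give it one more small nudge to confirm it's on the stop.

Call:
drive_tool:
  moves:
    - [[0, 0, 0.08], [0, 0, 0], 0.015]
    - [[0, 0, 0], [0, 0, 0], 0.015]
  grip_force: 45

```text
time: 13.3
eef_pos: [0.4876, 0.0737, 0.1303]
tcp_rot: [0.787, 0.617, -0.0, 0.001]
contact_force: [-0.8, -4.6, 1.3]
opening: 0.275
finger_force: 46.1
```

Run:
```python
from h import *
st()
c=cam('side'); g=c['image'][242:264,303:325].astype(int).sum(2)//3
for r in (10,11,12,13,14):
    w=np.clip(176-g[r,8:15],0,None); print(r+242,(w*np.arange(8,15)).sum()/w.sum()+303)
```

```text
t 13.3 p [0.4876 0.0737 0.1303] yaw 1.3308 z [ 0.    -0.002 -1.   ] F [-0.77 -4.56  1.31] M [-1.108  0.232  0.053] op 0.275 ff 46.14 q [-0.06  0.02  2.11 -0.    1.01  0.19]
252 314.55454545454546
253 314.177304964539
254 313.9183673469388
255 313.77070063694265
256 313.6014492753623
```

Call:
drive_tool:
  moves:
    - [[0, 0, -0.15], [0, 0, 0], 0.015]
    - [[0, 0, -0.15], [0, 0, 0], 0.015]
    - [[0, 0, -0.1], [0, 0, 0], 0.015]
    - [[0, 0, 0], [0, 0, 0], 0.015]

```text
time: 13.85
eef_pos: [0.4871, 0.0751, 0.1295]
tcp_rot: [0.65, 0.76, 0.001, -0.001]
contact_force: [0.4, 1.0, -1.3]
opening: 0.274
finger_force: 45.7
```

Run:
```python
from h import *
st()
def prof(c,p,R):
    g=c['image'].astype(int).sum(2)//3
    tl=lambda x,y,z: proj(c,np.array(p)+R.apply([x,y,z]))
    a=np.linspace(0,2*np.pi,60); P=np.array([tl(.0014*0+.014*np.cos(t),.014*np.sin(t),.0333) for t in a]); print('collar low',P[P[:,1].argmax()],'x range',P[:,0].min(),P[:,0].max())
    v=int(P[:,1].max()); print(v-5,'..'); print(g[v-5:v+5,307:322])
k=np.load('pics/side5.npz'); prof({n:k[n] for n in k.files},[.4904,.0760,.1626],down(-3.1158))
c=cam('side'); s=ctrl.get_state(); prof(c,s['eef_pos'],Rn.from_quat(s['tcp_rot']))
```

```text
t 13.85 p [0.4871 0.0751 0.1295] yaw 1.7275 z [-0.001  0.002 -1.   ] F [ 0.41  0.96 -1.33] M [-0.009  0.013  0.037] op 0.274 ff 45.75 q [-0.05  0.02  2.11  0.    1.01 -0.21]
collar low [314.20522828 240.23989632] x range 307.40453493043503 320.05815094017316
235 ..
[[ 92  64  60  60  61  60  62  83 104 102  77  67  76 107 130]
 [161 110  65  60  64  64  65  90 110 100  73  67  88 119 131]
 [194 165 104  61  57  60  69 107 122  89  66  70 101 128 132]
 [201 186 142  89  59  55  64  90  96  73  71  90 115 131 129]
 [200 197 187 159 103  66  64  68  75  81 102 119 128 132 130]
 [205 204 203 182 131 102  94  92 105 119 125 130 132 131 129]
 [199 199 197 190 175 140 126 118 127 133 133 131 132 131 130]
 [197 196 196 196 185 153 144 134 133 134 135 135 135 133 137]
 [198 199 199 195 174 149 146 139 131 133 133 132 135 140 156]
 [199 199 199 190 164 142 145 141 139 141 134 137 160 179 187]]
collar low [314.84052267 248.86262528] x range 308.54810687718077 320.8765375499692
243 ..
[[201 180 108  53  52  56  56  57  60  62  60  63  78 125 151]
 [201 182 121  56  49  53  54  57  59  59  59  60  69 105 132]
 [201 195 157  72  49  53  56  57  57  59  59  60  64  91 120]
 [195 196 172 100  57  53  53  55  57  58  60  62  75 106 127]
 [192 183 163 129  88  60  53  54  56  59  60  67  98 122 130]
 [190 166 147 141 128  99  73  72  74  74  74  81 100 118 129]
 [162 147 141 150 160 145 121 128 119 101  98  95  98 116 135]
 [143 140 146 162 176 162 141 146 135 119 129 127 119 133 151]
 [140 143 159 174 178 164 145 146 136 140 164 164 158 149 148]
 [140 149 166 178 178 164 145 145 135 150 176 177 171 156 142]]
```

Run:
```python
from h import *
c=cam('side'); g=c['image'][242:264,303:325].astype(int).sum(2)//3
for r in (11,12,13,14):
    w=np.clip(176-g[r,8:15],0,None); print(r+242,(w*np.arange(8,15)).sum()/w.sum()+303, g[r,7:16])
```

```text
253 314.54477611940297 [179 178 170 157 145 124 150 177 178]
254 314.3360655737705 [179 179 171 157 136 130 164 178 178]
255 313.8623188405797 [180 179 164 139 126 140 173 179 179]
256 313.61157024793386 [173 178 161 135 135 152 176 178 176]
```

Call:
drive_tool:
  moves:
    - [[0, 0, 0.15], [0, 0, 0], 0.015]
    - [[0, 0, 0.15], [0, 0, 0], 0.015]
    - [[0, 0, 0], [0, 0, 0], 0.015]
    - [[0, 0, -0.1], [0, 0, 0], 0.015]
    - [[0, 0, 0], [0, 0, -0.01], 0.015]

```text
time: 14.58
eef_pos: [0.4871, 0.0744, 0.1397]
tcp_rot: [0.722, 0.692, -0.0, -0.001]
contact_force: [-0.7, 0.6, -0.7]
opening: 0.275
finger_force: 45.7
```

Call:
drive_tool:
  moves:
    - [[0, 0, 0], [0, 0, -0.03], 0.015]
    - [[0, 0, 0], [0, 0, -0.05], 0.015]
    - [[0, 0, -0.15], [-0.04, 0.01, -0.01], 0.015]
    - [[0, 0, -0.15], [-0.05, 0.015, 0], 0.015]
    - [[0, 0, -0.15], [-0.055, 0.015, 0], 0.015]

```text
time: 15.2
eef_pos: [0.5453, -0.0647, 0.2319]
tcp_rot: [0.547, 0.837, 0.001, 0.001]
contact_force: [0.8, -0.4, -1.1]
opening: 0.277
finger_force: 45.7
```

Call:
drive_tool:
  moves:
    - [[0, 0, -0.15], [-0.04, 0.02, 0], 0.015]
    - [[0, 0, 0], [0, 0, 0], 0.015]

```text
time: 15.45
eef_pos: [0.5804, -0.0948, 0.2307]
tcp_rot: [0.487, 0.873, 0.0, 0.0]
contact_force: [0.1, 0.9, -1.2]
opening: 0.272
finger_force: 45.8
```

Run:
```python
from h import *
np.set_printoptions(linewidth=150)
st()
ct=cam('top'); g=ct['image'].astype(int).max(2)[248:262,211:225]; print(g)
w=np.clip(190-g,0,None).astype(float); yy,xx=np.mgrid[0:14,0:14]; w*=(np.hypot(xx-6.2,yy-6.5)<4.8)
W=w.sum(); u=(w*xx).sum()/W; v=(w*yy).sum()/W; a=(w*(xx-u)**2).sum();b=(w*(xx-u)*(yy-v)).sum();d=(w*(yy-v)**2).sum()
th=.5*np.arctan2(2*b,a-d); dd=np.array([np.cos(th),np.sin(th)]); U=np.array([u+211,v+248])
q=onz(ct,*(U+4*dd),.056)-onz(ct,*(U-4*dd),.056); y=np.arctan2(q[1],q[0]); print(U,onz(ct,*U,.056),'slot yaw deg',np.degrees(y),'lock',(AY-y)%np.pi)
s=ctrl.get_state(); R=Rn.from_quat(s['tcp_rot']); cs=cam('side'); np.savez('pics/side6.npz',**cs)
print('tip px',proj(cs,s['eef_pos']+R.apply([0,0,.0813])))
```

```text
t 15.45 p [ 0.5804 -0.0948  0.2307] yaw 2.1244 z [ 0.001 -0.    -1.   ] F [ 0.14  0.86 -1.2 ] M [-0.031  0.048  0.037] op 0.272 ff 45.76 q [-0.33  0.11  1.81  0.    1.22 -0.89]
[[249 245 230 204 191 186 182 182 182 187 203 214 232 249]
 [242 218 196 186 188 189 193 202 197 190 186 186 223 247]
 [226 191 187 190 208 224 226 228 227 217 194 186 194 230]
 [196 187 188 205 227 226 223 231 231 229 221 203 185 187]
 [189 184 203 228 232 230 229 230 228 226 226 219 191 201]
 [193 200 217 229 225 219 213 207 193 192 218 219 190 194]
 [195 212 223 196 154 155 155 150 149 170 213 223 200 194]
 [192 204 221 199 130 137 158 167 174 197 222 219 189 191]
 [187 184 205 218 197 207 215 222 226 229 230 220 193 184]
 [192 176 195 227 229 230 230 231 232 231 225 209 189 186]
 [218 185 191 218 229 230 231 232 231 223 206 196 191 198]
 [236 194 185 191 202 208 219 227 221 198 187 187 201 219]
 [244 220 191 186 190 189 184 192 193 186 183 188 224 236]
 [249 243 227 207 194 191 187 188 187 186 194 225 246 241]]
[216.89002558 254.47058824] [0.4879367  0.07714722 0.056     ] slot yaw deg -82.12194147512825 lock 1.6329639332992283
tip px [303.69011271 167.80401523]
```

Run:
```python
from h import *
plan([((.4845,-.3278,.23),2.925,6)],.015)
```

```text
-> [ 0.4845 -0.3278  0.23  ] 2.925
[[0.0, -0.0, -0.133], [-0.0251, -0.034, 0.0], 0.015]
[[0.0, -0.0, -0.133], [-0.0203, -0.037, 0.0], 0.015]
[[0.0, -0.0, -0.133], [-0.0152, -0.0394, 0.0001], 0.015]
[[0.0, -0.0, -0.133], [-0.0099, -0.0411, 0.0001], 0.015]
[[0.0, -0.0, -0.133], [-0.0043, -0.042, 0.0001], 0.015]
[[0.0, -0.0, -0.133], [0.0013, -0.0422, 0.0001], 0.015]
```

Call:
drive_tool:
  moves:
    - [[0, 0, -0.133], [-0.025, -0.034, 0], 0.015]
    - [[0, 0, -0.133], [-0.02, -0.037, 0], 0.015]
    - [[0, 0, -0.133], [-0.015, -0.0394, 0], 0.015]
    - [[0, 0, -0.133], [-0.01, -0.041, 0], 0.015]
    - [[0, 0, -0.133], [-0.0043, -0.042, 0], 0.015]

```text
time: 16.18
eef_pos: [0.4996, -0.2877, 0.2308]
tcp_rot: [0.171, 0.985, 0.0, 0.0]
contact_force: [0.6, -0.6, -0.7]
opening: 0.278
finger_force: 45.7
```

Call:
drive_tool:
  moves:
    - [[0, 0, -0.133], [0.001, -0.042, 0], 0.015]
    - [[0, 0, 0], [0, 0, 0.03], 0.015]
    - [[0, 0, 0], [0, 0, 0.03], 0.015]
    - [[0, 0, 0], [0, 0, 0], 0.015]
    - [[0, 0, 0], [0, 0, 0], 0.015]

```text
time: 16.8
eef_pos: [0.4858, -0.3269, 0.1718]
tcp_rot: [0.107, 0.994, -0.001, 0.001]
contact_force: [0.3, -0.1, -1.0]
opening: 0.274
finger_force: 45.7
```

Run:
```python
from h import *
st(); plan([((.4845,-.3278,.155),2.925,1)],.015)
s=ctrl.get_state(); p=s['eef_pos']; R=Rn.from_quat(s['tcp_rot']); c=cam('side')
tl=lambda x,y,z: proj(c,p+R.apply([x,y,z]))
u,v=tl(0,0,.0813); print('tip',u,v,'ends',tl(.006,0,.0813),tl(-.006,0,.0813),'hole',proj(c,[.4822,-.3305,.055]))
u,v=int(u),int(v); print(u-30,v-25); save('p6.png',cv2.resize(c['image'][v-25:v+20,u-30:u+30],(800,600),interpolation=cv2.INTER_CUBIC))
```

```text
t 16.8 p [ 0.4858 -0.3269  0.1718] yaw 2.9265 z [ 0.001 -0.001 -1.   ] F [ 0.27 -0.15 -0.96] M [-0.013 -0.022  0.007] op 0.274 ff 45.73 q [-0.77  0.17  1.87  0.    1.11 -2.12]
-> [ 0.4845 -0.3278  0.155 ] 2.925
[[-0.001, 0.002, 0.002], [0.0011, -0.0012, 0.0168], 0.015]
tip 363.5210146544963 136.76059400105112 ends [365.40417049 137.54523274] [361.64477175 135.97883561] hole [363.57553333 145.66480581]
333 111
```

View pics/p6.png

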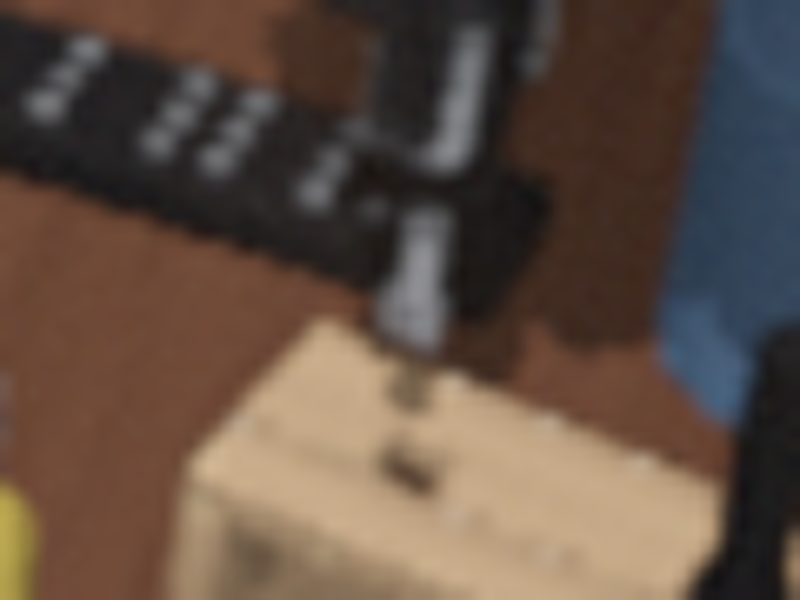

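Blade tip is at crop (412,340) as predicted, and the hole at (410,470) also matches its prediction. I'll shift about 2 mm in tool x and -3.5 mm in tool y, then descend into the hole.

Call:
drive_tool:
  moves:
    - [[0, 0, 0], [0.002, -0.0035, 0], 0.015]
    - [[0, 0, 0], [0, 0, 0.016], 0.015]
    - [[0, 0, 0], [0, 0, 0.01], 0.015]
    - [[0, 0, 0], [0, 0, 0.01], 0.015]
    - [[0, 0, 0], [0, 0, 0.01], 0.015]

```text
time: 17.48
eef_pos: [0.4823, -0.3302, 0.1231]
tcp_rot: [0.108, 0.994, 0.0, -0.0]
contact_force: [0.4, 0.5, -1.5]
opening: 0.276
finger_force: 45.7
```

Run:
```python
from h import *
st()
```

```text
t 17.48 p [ 0.4823 -0.3302  0.1231] yaw 2.9258 z [-0.001  0.001 -1.   ] F [ 0.41  0.46 -1.49] M [-0.001  0.056 -0.018] op 0.276 ff 45.74 q [-0.77  0.22  1.9   0.    1.02 -2.13]
```

Tip is in the hole with no contact force; 32 mm left until the collar seats.

Call:
drive_tool:
  moves:
    - [[0, 0, 0], [0, 0, 0.012], 0.015]
    - [[0, 0, 0], [0, 0, 0.01], 0.015]
    - [[0, 0, 0], [0, 0, 0.006], 0.015]
    - [[0, 0, 0], [0, 0, 0.003], 0.015]
    - [[0, 0, 0], [0, 0, 0], 0.015]

```text
time: 18.1
eef_pos: [0.4825, -0.3303, 0.0932]
tcp_rot: [0.108, 0.994, -0.0, 0.0]
contact_force: [0.7, 0.0, -0.4]
opening: 0.273
finger_force: 45.7
```

Run:
```python
from h import *
st()
```

```text
t 18.1 p [ 0.4825 -0.3303  0.0932] yaw 2.9258 z [ 0. -0. -1.] F [ 0.68  0.03 -0.43] M [-0.001  0.003  0.043] op 0.273 ff 45.74 q [-0.77  0.27  1.91  0.    0.97 -2.13]
```

Call:
drive_tool:
  moves:
    - [[0, 0, 0], [0, 0, 0.001], 0.015]
    - [[0, 0, 0], [0, 0, 0.001], 0.015]
    - [[0, 0, 0], [0, 0, 0.0005], 0.015]
    - [[0, 0, 0], [0, 0, 0], 0.015]

```text
time: 18.6
eef_pos: [0.4824, -0.3303, 0.0908]
tcp_rot: [0.108, 0.994, 0.0, 0.0]
contact_force: [0.0, 0.1, -1.6]
opening: 0.276
finger_force: 45.7
```

Call:
drive_tool:
  moves:
    - [[0, 0, 0], [0, 0, 0], 0.03]
    - [[0, 0, 0], [0, 0, 0], 0.045]
    - [[0, 0, 0], [0, 0, 0], 0.045]
    - [[0, 0, 0], [0, 0, 0], 0.045]
    - [[0, 0, 0], [0, 0, -0.02], 0.045]

```text
time: 19.23
eef_pos: [0.4814, -0.3293, 0.1096]
tcp_rot: [0.108, 0.994, 0.001, -0.002]
contact_force: [-0.5, 0.5, -1.1]
opening: 0.528
finger_force: 0.0
```

Call:
drive_tool:
  moves:
    - [[0, 0, 0], [0, 0, -0.045], 0.045]
    - [[0, 0, 0], [0, 0, -0.05], 0.045]
    - [[0, 0, 0.1], [0.02, 0.04, 0], 0.045]
    - [[0, 0, 0.15], [0.01, 0.05, 0], 0.045]
    - [[0, 0, 0.15], [0, 0.05, 0], 0.045]

```text
time: 19.85
eef_pos: [0.4998, -0.1905, 0.2077]
tcp_rot: [0.306, 0.952, -0.0, 0.001]
contact_force: [-0.1, 0.1, 0.2]
opening: 0.526
finger_force: 0.0
```

Call:
drive_tool:
  moves:
    - [[0, 0, 0.15], [0.01, 0.05, 0], 0]
    - [[0, 0, 0], [0.01, 0.05, 0], 0]
    - [[0, 0, 0], [0, 0.03, 0], 0]
    - [[0, 0, 0], [0, 0, 0], 0]

```text
time: 20.35
eef_pos: [0.5701, -0.079, 0.2074]
tcp_rot: [0.372, 0.928, 0.0, 0.001]
contact_force: [0.4, -1.2, -0.5]
opening: -0.0
finger_force: 0.0
```

Run:
```python
from h import *
st(); plan([((.4638,-.016,.13),2.4,5)],0.0)
L=[]
for n in('top','side'):
    c=cam(n); u,v=proj(c,[.4822,-.3305,.09]).astype(int); L.append(cv2.resize(c['image'][v-30:v+30,u-40:u+40],(400,300),interpolation=cv2.INTER_CUBIC))
    if n=='top':
        g=c['image'].astype(int).max(2); u,v=proj(c,al(-.042,-.058,.073)).astype(int); L.append(cv2.resize(c['image'][v-30:v+30,u-40:u+40],(400,300),interpolation=cv2.INTER_CUBIC)); print('btn crop',u-40,v-30,proj(c,al(-.042,-.058,.073)))
L.append(cv2.resize(c['image'][200:290,260:380],(400,300)))
save('p7.png',np.vstack([np.hstack(L[:2]),np.hstack(L[2:])]))
```

```text
t 20.35 p [ 0.5701 -0.079   0.2074] yaw 2.3791 z [ 0.002 -0.001 -1.   ] F [ 0.42 -1.16 -0.55] M [-0.003 -0.057  0.008] op -0.0 ff 0.0 q [-0.31  0.11  1.86 -0.    1.17 -1.12]
-> [ 0.4638 -0.016   0.13  ] 2.4
[[0.0, 0.0, -0.004], [0.0241, -0.0056, 0.0154], 0.0]
[[0.0, 0.0, -0.004], [0.0241, -0.0055, 0.0154], 0.0]
[[0.0, 0.0, -0.004], [0.0241, -0.0054, 0.0154], 0.0]
[[0.0, 0.0, -0.004], [0.0242, -0.0053, 0.0155], 0.0]
[[0.0, 0.0, -0.004], [0.0242, -0.0052, 0.0155], 0.0]
btn crop 211 234 [251.41652248 264.6237214 ]
```

View pics/p7.png

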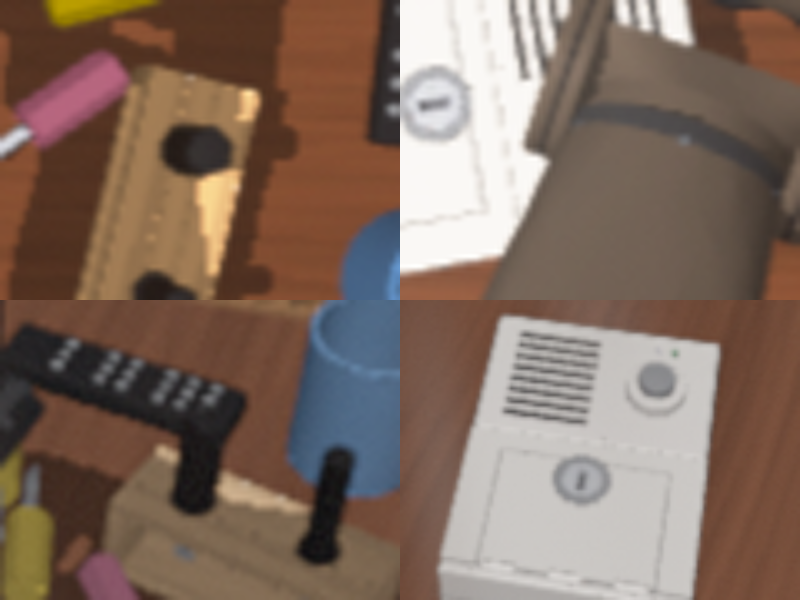

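Call:
drive_tool:
  moves:
    - [[0, 0, 0], [0.024, -0.006, 0.015], 0]
    - [[0, 0, 0], [0.024, -0.006, 0.015], 0]
    - [[0, 0, 0], [0.024, -0.006, 0.015], 0]
    - [[0, 0, 0], [0.024, -0.006, 0.015], 0]
    - [[0, 0, 0], [0.024, -0.005, 0.016], 0]

```text
time: 21.08
eef_pos: [0.4613, -0.019, 0.1298]
tcp_rot: [0.375, 0.927, -0.0, 0.0]
contact_force: [0.2, 0.0, -0.8]
opening: -0.002
finger_force: 0.0
```

Call:
drive_tool:
  moves:
    - [[0, 0, 0], [0, 0, 0], 0]
    - [[0, 0, 0], [0, 0, 0], 0]

```text
time: 21.32
eef_pos: [0.4634, -0.0193, 0.131]
tcp_rot: [0.374, 0.927, 0.0, 0.001]
contact_force: [0.2, -0.1, 0.4]
opening: 0.0
finger_force: 0.0
```

Run:
```python
from h import *
st(); plan([((.4638,-.017,.095),2.38,2)],0.0)
```

```text
t 21.32 p [ 0.4634 -0.0193  0.131 ] yaw 2.3747 z [ 0.003 -0.001 -1.   ] F [ 0.16 -0.12  0.44] M [-0.057 -0.007  0.03 ] op 0.0 ff 0.0 q [-0.26 -0.05  2.18 -0.    1.01 -1.06]
-> [ 0.4638 -0.017   0.095 ] 2.38
[[0.001, 0.001, -0.003], [0.0007, 0.0009, 0.018], 0.0]
[[0.001, 0.001, -0.003], [0.0007, 0.0009, 0.018], 0.0]
```

Call:
drive_tool:
  moves:
    - [[0, 0, 0], [0.001, 0.002, 0.018], 0]
    - [[0, 0, 0], [0, 0, 0.018], 0]
    - [[0, 0, 0], [0, 0, 0.005], 0]
    - [[0, 0, 0], [0, 0, 0.004], 0]
    - [[0, 0, 0], [0, 0, 0.002], 0]

```text
time: 21.95
eef_pos: [0.4646, -0.017, 0.0875]
tcp_rot: [0.373, 0.928, -0.001, -0.001]
contact_force: [-12.4, 1.3, 32.3]
opening: -0.003
finger_force: 16.0
```

Call:
drive_tool:
  moves:
    - [[0, 0, 0], [0, 0, 0.001], 0]
    - [[0, 0, 0], [0, 0, 0], 0]

```text
time: 22.2
eef_pos: [0.4645, -0.017, 0.0875]
tcp_rot: [0.373, 0.928, -0.001, -0.001]
contact_force: [-13.7, 1.3, 30.3]
opening: -0.001
finger_force: 15.0
```

Call:
drive_tool:
  moves:
    - [[0, 0, 0], [0, 0, -0.003], 0]
    - [[0, 0, 0], [0, 0, 0], 0]

```text
time: 22.45
eef_pos: [0.4645, -0.0169, 0.0879]
tcp_rot: [0.373, 0.928, -0.0, 0.001]
contact_force: [-5.0, -1.3, 11.2]
opening: -0.0
finger_force: 6.0
```

Call:
drive_tool:
  moves:
    - [[0, 0, 0], [0, 0, -0.002], 0]
    - [[0, 0, 0], [0, 0, 0], 0]

```text
time: 22.7
eef_pos: [0.4644, -0.0169, 0.0884]
tcp_rot: [0.374, 0.928, -0.0, 0.002]
contact_force: [-1.4, -1.6, 4.1]
opening: -0.0
finger_force: 2.3
```

Call:
drive_tool:
  moves:
    - [[0, 0, 0], [0, 0, -0.002], 0]
    - [[0, 0, 0], [0, 0, 0], 0]

```text
time: 22.95
eef_pos: [0.4643, -0.0166, 0.0896]
tcp_rot: [0.374, 0.928, 0.0, 0.002]
contact_force: [1.8, -1.9, 3.1]
opening: 0.006
finger_force: 1.9
```

Call:
drive_tool:
  moves:
    - [[0, 0, 0], [0, 0, -0.002], 0]
    - [[0, 0, 0], [0, 0, 0], 0]

```text
time: 23.2
eef_pos: [0.4635, -0.016, 0.091]
tcp_rot: [0.374, 0.928, 0.0, 0.001]
contact_force: [1.5, -1.3, 3.6]
opening: -0.002
finger_force: 1.5
```

The profile fits a full press: a hard stop at TCP z = 0.088 (30 N), then the spring range (4 N falling to 3 N) above it. Now I'll release, clear the area and check.

Call:
drive_tool:
  moves:
    - [[0, 0, 0], [0, 0, -0.02], 0]
    - [[0, 0, 0], [0, 0, -0.05], 0]
    - [[0, 0, 0], [-0.05, 0, -0.03], 0]
    - [[0, 0, 0], [-0.05, 0, 0], 0]
    - [[0, 0, 0], [-0.05, 0, 0], 0]

```text
time: 23.82
eef_pos: [0.571, -0.12, 0.1897]
tcp_rot: [0.373, 0.928, 0.001, -0.002]
contact_force: [0.8, -0.0, 0.4]
opening: 0.001
finger_force: 0.0
```

Call:
drive_tool:
  moves:
    - [[0, 0, 0], [0, 0, 0], 0]
    - [[0, 0, 0], [0, 0, 0], 0]
    - [[0, 0, 0], [0, 0, 0], 0]

```text
time: 24.2
eef_pos: [0.5699, -0.1187, 0.1899]
tcp_rot: [0.373, 0.928, 0.0, -0.001]
contact_force: [-0.1, -0.0, 0.0]
opening: 0.002
finger_force: 0.0
```

Run:
```python
from h import *
st(); c=cam('side'); save('p8.png',cv2.resize(c['image'][90:300,200:480],(800,600)))
```

```text
t 24.2 p [ 0.5699 -0.1187  0.1899] yaw 2.3767 z [-0.002  0.001 -1.   ] F [-0.05 -0.03  0.01] M [ 0.004  0.008 -0.03 ] op 0.002 ff 0.0 q [-0.38  0.14  1.86  0.    1.14 -1.19]
```

View pics/p8.png

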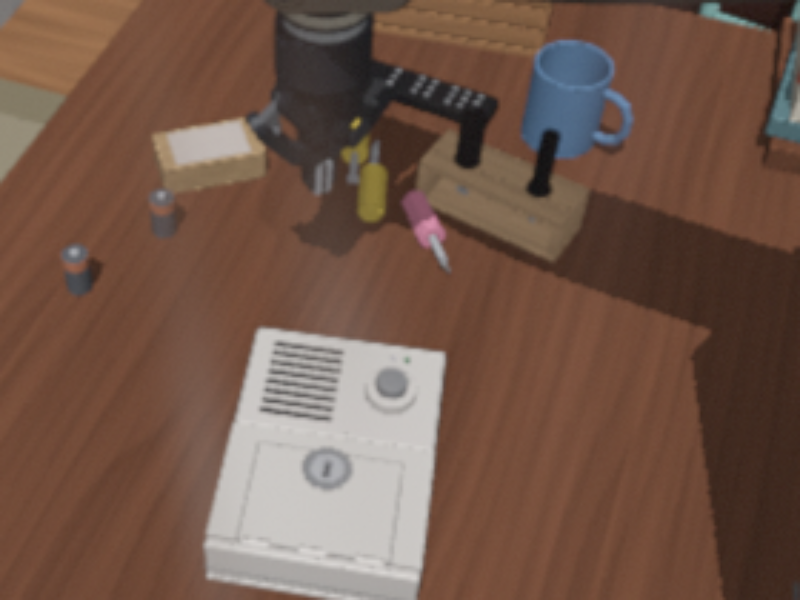

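The final view shows the lid shut with its slot square to the edge (328,468), the button up (392,382), and the driver upright in its hole (468,138). The listed objects look undisturbed and the gripper touches nothing.

```bash
python3 -c "
from plant import ctrl
print(ctrl.sign_off())"
```

```text
the job is handed in; nothing more can be done
None
```

I handed the job in: the lid is shut and locked, the flat-blade driver stands home in its rack hole, and the test button was pressed fully and came back up (the hand-in reported no verdict); the loose pink and yellow look-alike drivers toppled during the run, with no arm contact that I noticed.

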